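# Seat the press plate of a slide-mounting press on its hidden pins and hold it pressed

## Robot

A 6-joint arm with a two-finger parallel gripper is mounted at the origin on a cart in front of the work surface, level with it; the furniture and walls round the work are solid. World frame = base frame: x ahead of the robot, y to its left, z up, the work surface at z = 0. Lengths are in mm, angles in rad, forces in N, time in s.
With the tool pointing down it reaches from about 350 to 975 mm from the base axis. Payload 7.1 kg.
Tool frame: the origin (TCP) lies between the finger pads; the fingertips stand 19 mm ahead of it and the grasp point (between the pads) is the TCP; y points along the fingers, z is the direction in which the jaws open and shut, and the axes are right-handed (so a half turn about y gives the same grasp; the last joint's range is limited). The gripper opens to 88 mm and grips with 3 to 60 N. Pads are 20 mm wide; open, the fingers measure 115 mm over their backs; the gripper's body (75 mm by 178 mm) begins 61 mm behind the grasp point.
Start: joints at [1.134, 0.423, 1.63, -0, 1.089, -0.019], TCP at [253.562, 571.237, 241.675] pointing down, gripper open.
Joint ranges: [-3, 3], [-0.9, 2.11], [0.09, 2.58], [-1.31, 4.45], [0.11, 2.69], [-2.54, 2.54]. Speed limits (rad/s): [2.39, 2.39, 3.01, 3.14, 3.14, 3.14].

## Interface

Orientations are given as a rotation vector (axis times angle).
In Python, from workcell import ctrl gives the robot as it stands.
- The arm moves only by the tool servo_tool, never from a script. Its argument "moves" is text: rows parted by semicolons, each of 6 numbers parted by spaces: the shift along the world's x, y, z in m, then the turn, a rotation vector about the world's x, y, z in degrees. A call has 1 to 8 rows; each row is the pose to reach, as a shift and turn from the pose commanded when the call began; what a row does not reach only later rows make up. A row lasts 1/8 s, in which the tool goes at most 62.5 mm and 10.7 degrees, less where a joint would pass 70% of its speed; a pose out of reach is approached as far as the arm can. A call with a gripper value outside its range is refused whole. "hand" is the closure in counts, from 0 (fully open) to 255 (shut), set as the call begins (left out, the last holds). The fingers move at their own pace and stop on an object; the grip force is fixed at half the most. Time passes only in rows, so rows that repeat a pose let the fingers close. It gives the time, the measured TCP pose, the force and the opening at its end, in the units of the state.
- ctrl.get_obs(): the state, without advancing time (a new reading comes with each control period).
- ctrl.get_image(name): name is "scene" or "top"; returns a dict with "pixels" (400x640x3 uint8, red, green, blue), "depth" (400x640 float32, mm along the optical axis (not along the pixel's ray), 0 where there is no reading), "vertical_fov" (degrees; the focal length in pixels is half the picture's height over the tangent of half this angle, whatever the lens; pixels are square), "cx", "cy" (the principal point, pixels), "k1" (the pictures are not rectified: a ray, as slopes to the right and down, at radius r is drawn at 1 + k1 r^2 times it, then the intrinsics apply), "xyz" and "attitude" of the camera in the world. Camera axes: x right, y up, looking along -z (the intrinsics and any distortion apply to the point x, -y, -z); pixel columns grow to the right and rows downward; lengths in mm; the calibration is good to about 2 mm. A picture is of the moment at which its call begins.
- ctrl.close_job(): hands the job in, once; it reports no verdict.
The state is a dict: "t": time; "qpos": joint angles; "qvel": joint speeds; "joint_torque": joint torques, N m; "ee_pos": TCP position; "orientation": TCP orientation; "ft_force": force on the tool from outside, world axes, zero at the start; "moment": the same for the moment, N m; "width": finger opening in mm.
Only numpy, scipy, OpenCV 4.12 (cv2) and the standard library are available. Lean on these libraries where they do the work, as an engineer would, in place of code of your own. Each camera call takes 0.05 s, during which the arm holds its last target.

## Task

The blue press plate of the slide-mounting press is lying on top of its locating pins, which are hidden under it. Slide it by its knob along the channel towards the red end, without lifting it out, until it drops onto the pins, then press it fully down against the springs and finish while you are still holding it down. Leave the vial, the small box and the dish beside the press where they are.

Things in the scene. Friction and masses are not known exactly. Their poses are not given: they have to be found in the camera images.
- press_base: Fixed press base: grey plate 228 x 110 x 12 mm carrying an aluminium-walled channel. Origin: centre of its underside, on the bench; x runs along the channel to the end with the red stop, z up. Channel inside: 208 mm long (x -104 to 104), 82 mm wide, walls and end stops 34 mm above the bench; it guides the plate with 1 mm play to each side.
- red_end (a point): Top centre of the red end stop of the base, 34 mm above the bench, at x = 109 mm of the base: the end to slide towards.
- channel_mid (a point): Middle of the channel floor, 12 mm above the base's origin. In the channel, out of sight, stand four fixed pins, 8 mm thick, tops 27 mm above the bench. Their place along the channel differs each time: the plate is seated with its origin somewhere from x = 0 to +16 mm of the base. Ledges 16 mm above the bench stop the fully pressed plate.
- press_plate: Loose blue press plate, 160 (x, along the channel) x 80 x 15 mm, 0.26 to 0.44 kg; four blind sockets beneath, 4 mm wider than the pins. Origin: centre of its underside; axes parallel to the base's. Origin height over the bench: 27 mm on the pin tops (start, at x = -23 to -13 mm of the base), 20 mm once dropped onto the pins, 16 mm fully pressed. Never raise it over 37 mm.
- knob_top (a point): Top centre of the plate's knob, 50 mm above the plate's origin (35 mm above its upper face). The knob is a black upright cylinder in the plate's middle, 24 mm diameter, 35 mm tall; round its foot a steel washer 34 mm wide, 3 mm thick.
- platen (a joint): Travel of the sprung platen under the plate, m: 0 up, 0.004 with the plate fully down on the ledges. The springs give only above 6 N and push back 12 N at 0.004: the plate's weight does not sink them, about 8 to 10 N of push on the plate takes it fully down, and it rises again when let go.
- vial: Bystander: loose sample vial with a blue cap, 24 mm diameter, 50 mm tall; origin at the centre of its foot.
- slip_box: Bystander: loose small blue and white box, 31 x 31 x 14 mm; origin at the centre of its underside.
- dish: Bystander: loose clear round dish, 93 mm diameter, 15 mm tall; origin at the centre of its underside.

How it is judged:
By the outcome, as a careful person would: the job done as asked, in the order asked, and still so for the second after the job is handed in, while the arm keeps its last pose, push and grip.
It also fails if it takes over 38 s, if anything falls off the work surface, if the arm or the gripper's body presses on something with over 40 N, if the wrist force passes 120 N, or if a joint passes its speed limit or range.

## Working session

There is one attempt and no reset: what is moved stays moved. The work goes in short steps, Python scripts to look and compute and a tool call to move; the robot and the scene stay as the last step left them, time stands still between calls to the robot, and variables do not carry over. Pictures are saved under pics/ and viewed, and the job is handed in when it is done.

Besides the shell and the picture viewer there is one more tool, called after "Emit:" as name(argument=value, ...) on one line, values as JSON. servo_tool: Moves the arm, as the interface text tells. Its arguments: {"type":"object","properties":{"moves":{"type":"string"},"hand":{"type":"number"}},"required":["moves"]}

```bash
ls; mkdir -p pics
cat > h.py <<'E'
import numpy as np, cv2
from scipy.spatial.transform import Rotation as R
from workcell import ctrl
def save(im,n): cv2.imwrite(f'pics/{n}.png',im['pixels'][:,:,::-1])
def att(im):
    a=np.array(im['attitude'],float)
    return a.reshape(3,3) if a.size==9 else (R.from_rotvec(a).as_matrix() if a.size==3 else R.from_quat(a).as_matrix())
def K(im):
    f=200/np.tan(np.radians(im['vertical_fov'])/2); return f,im['cx'],im['cy'],im['k1']
def cloud(im):
    f,cx,cy,k1=K(im); v,u=np.mgrid[0:400,0:640].astype(np.float64)
    Km=np.array([[f,0,cx],[0,f,cy],[0,0,1]])
    p=cv2.undistortPoints(np.stack([u.ravel(),v.ravel()],1)[:,None],Km,np.array([k1,0,0,0,0.]),None,None).reshape(400,640,2)
    d=im['depth'].astype(float)
    c=np.stack([p[...,0]*d,-p[...,1]*d,-d],-1)
    return c@att(im).T+np.array(im['xyz'])
E
python3 - <<'E'
from h import *
for n in('scene','top'):
    im=ctrl.get_image(n); save(im,n+'0'); print({k:v for k,v in im.items() if k not in('pixels','depth')}); np.savez(f'{n}0.npz',**im)
print(ctrl.get_obs())
E
```

```text
pics
{'vertical_fov': 47.91265771429192, 'cx': 323.32286432868955, 'cy': 197.7267457981264, 'k1': -0.12803509341230473, 'xyz': array([ 103.18894706, -462.47502353,  701.45740114]), 'attitude': array([ 0.78444799, -0.24140913, -0.54518732])}
{'vertical_fov': 53.92463354726305, 'cx': 313.291527953727, 'cy': 198.84895108468115, 'k1': 0.016791065870310127, 'xyz': array([441.52359288,  89.26660338, 937.14304241]), 'attitude': array([ 0.02279853, -0.01833645, -1.58151997])}
{'t': 0.1, 'qpos': array([ 1.13399489e+00,  4.23761156e-01,  1.63059418e+00,  2.26748538e-05,
        1.08860064e+00, -1.89976939e-02]), 'qvel': array([-1.90572060e-03,  2.64021598e-04, -1.94349975e-03,  5.05535006e-04,
       -1.82078029e-03, -7.53676369e-07]), 'joint_torque': array([ 8.18676417e-04, -5.45618749e+01, -2.74328148e+01,  6.45479118e-02,
        1.87764812e-02, -4.53416112e-05]), 'ee_pos': array([253.3678116 , 570.827502  , 240.98907171]), 'orientation': array([-1.54716669,  0.32803678, -0.32751904]), 'ft_force': array([ 0.67411524, -0.73899141, -0.37543062]), 'moment': array([-0.00644605, -0.01909224, -0.04600242]), 'width': 87.7806931677857}
```

View pics/scene0.png

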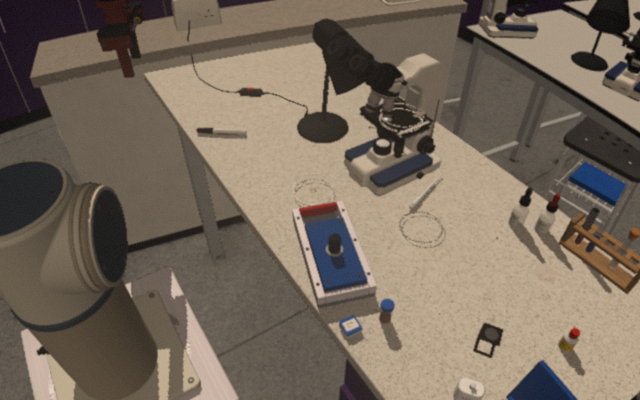

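View pics/top0.png

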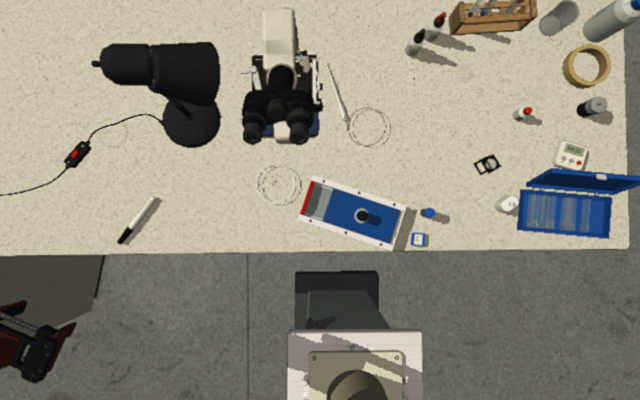

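The scene view shows the press with its red end at the far left (318,210) and its knob at (335,243). In the top view the red end is at (307,197), the knob at (361,215), the vial at (429,213), the box at (419,239) and a dish ring at (279,185). A second ring is at (369,127). Next I measure these.

```bash
cat >> h.py <<'E'
def press(im,verbose=True):
    P=cloud(im); px=im['pixels'].astype(int); r,g,b=px[...,0],px[...,1],px[...,2]
    roi=(P[...,0]>250)&(P[...,0]<700)&(P[...,1]>-150)&(P[...,1]<250)&(im['depth']>0)
    out={}
    m=roi&(r>110)&(g<70)&(b<70)&(P[...,2]>20)&(P[...,2]<45); out['red']=m
    m=roi&(b>r+40)&(b>g+25)&(P[...,2]>25)&(P[...,2]<52); 
    n,l,s,c=cv2.connectedComponentsWithStats(m.astype(np.uint8)); k=1+np.argmax(s[1:,4]); out['plate']=l==k
    m=roi&(P[...,2]>65)&(P[...,2]<90)&(r<80)&(g<80)&(b<80); out['knob']=m
    return P,out
E
python3 - <<'E'
from h import *
for n in('scene','top'):
    im=dict(np.load(n+'0.npz')); P,o=press(im)
    for k,m in o.items():
        q=P[m]
        if len(q)==0: print(n,k,'none');continue
        print(n,k,len(q),np.median(q,0).round(1),q.mean(0).round(1),q.std(0).round(1))
        if k!='knob':
            rc=cv2.minAreaRect(q[:,:2].astype(np.float32)); print('  rect',rc)
    bench=P[(np.abs(P[...,2])<15)&(P[...,0]>350)&(P[...,0]<600)&(abs(P[...,1])<200)]; print('bench',np.median(bench[:,2]))
    # wall: height 25..40 within 150 of knob
    kn=np.median(P[o['knob']],0)
    d=np.hypot(P[...,0]-kn[0],P[...,1]-kn[1])
    m=(d<170)&(P[...,2]>28)&(P[...,2]<40)&~o['plate']&(im['depth']>0)
    q=P[m]; print(' walls',len(q),cv2.minAreaRect(q[:,:2].astype(np.float32)),np.median(q[:,2]))
    import sys
im=dict(np.load('top0.npz')); P=cloud(im)
for u,v in [(429,213),(419,239),(279,185),(266,185),(361,213),(361,216)]: print(u,v,P[v,u].round(1))
big=cv2.resize(im['pixels'][150:270,240:460,::-1],None,fx=3.6,fy=3.6,interpolation=cv2.INTER_CUBIC); cv2.imwrite('pics/topz.png',big)
im=dict(np.load('scene0.npz'))
big=cv2.resize(im['pixels'][170:350,260:440,::-1],None,fx=3.3,fy=3.3,interpolation=cv2.INTER_CUBIC); cv2.imwrite('pics/scenez.png',big)
E
```

```text
scene red 93 [464.5 105.8  33.9] [465.3 105.8  33.9] [21.   7.3  1.2]
  rect ((467.0111999511719, 105.36962127685547), (8.466854095458984, 77.51748657226562), 73.32454681396484)
scene plate 1951 [419.6 -28.6  42. ] [420.9 -22.8  42. ] [27.  45.9  1.2]
  rect ((424.34869384765625, -16.853981018066406), (158.91200256347656, 77.25688171386719), 71.26161193847656)
scene knob 246 [432.1 -10.9  77.3] [527.9  50.4  77.8] [117.3  78.8   5.6]
bench 0.2218439516084345
 walls 2067 ((422.78082275390625, -26.456283569335938), (293.2923583984375, 116.08514404296875), 72.71292114257812) 33.85970691869113
top red 117 [469.4 106.1  34.3] [468.5 105.7  34.4] [21.1  7.6  1.6]
  rect ((469.0237731933594, 105.53775787353516), (7.392450332641602, 77.8077163696289), 70.91128540039062)
top plate 2192 [426.2 -16.6  42.2] [426.  -16.7  42.3] [26.9 45.6  1.5]
  rect ((426.29962158203125, -16.775421142578125), (159.60525512695312, 77.95690155029297), 70.977294921875)
top knob 89 [427.4 -16.4  77. ] [426.5 -16.2  76.9] [5.5 6.  1.7]
bench 0.44588614213819255
 walls 1555 ((427.0911865234375, -19.762619018554688), (276.8086853027344, 114.75176239013672), 72.37860107421875) 34.213756932195906
429 213 [ 430.1 -168.3   50.2]
419 239 [ 369.3 -153.7   16.5]
279 185 [499.8 173.    2.7]
266 185 [500.3 204.1   1.4]
361 213 [432.  -11.9  80.2]
361 216 [425.4 -12.4  75.8]
```

View pics/topz.png

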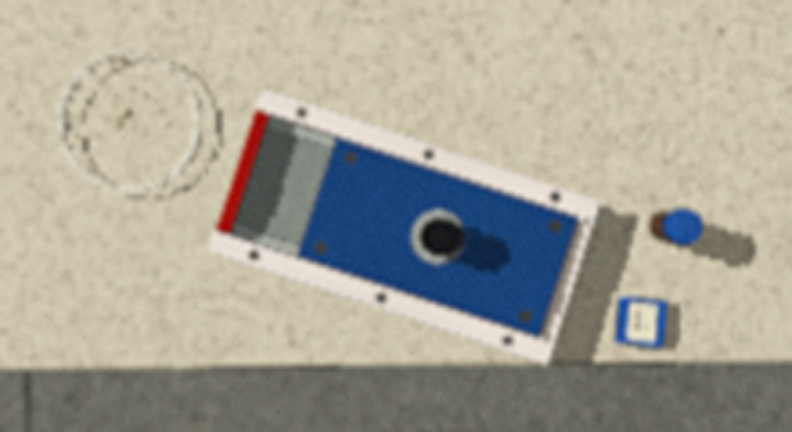

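View pics/scenez.png

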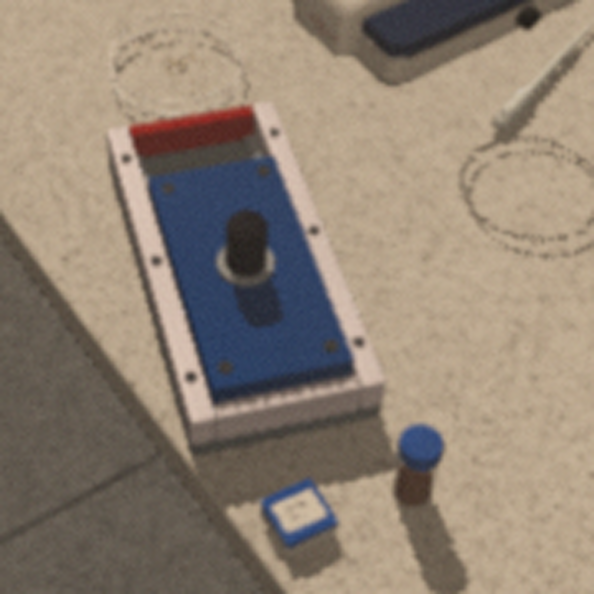

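Run:
```python
from h import *
o=ctrl.get_obs(); M=R.from_rotvec(o['orientation']).as_matrix(); print(M.round(3)); z=M[:,2]; print('jaw yaw',np.degrees(np.arctan2(z[1],z[0])))
# knob from both cams: fit circle of dark pixels near
for n in('scene','top'):
    im=dict(np.load(n+'0.npz')); P=cloud(im); px=im['pixels'].astype(int)
    d=np.hypot(P[...,0]-427,P[...,1]+15)
    m=(d<25)&(P[...,2]>46)&(P[...,2]<74); q=P[m]
    print(n,'side',len(q),q.min(0).round(1),q.max(0).round(1))
    m=(d<25)&(P[...,2]>74)&(P[...,2]<83); q=P[m]; print(n,'top',len(q),q[:,:2].min(0),q[:,:2].max(0),cv2.minEnclosingCircle(q[:,:2].astype(np.float32)),q.mean(0))
```

```text
[[ 0.914 -0.001  0.406]
 [-0.406 -0.001  0.914]
 [-0.    -1.    -0.001]]
jaw yaw 66.06100720205575
scene side 130 [410.  -32.9  46. ] [437.1  -1.7  73.9]
scene top 99 [413.51437089 -29.1143912 ] [437.02560023  -5.42662561] ((425.600830078125, -17.453968048095703), 12.213753700256348) [424.74208959 -17.59190043  76.81695557]
top side 41 [411.4 -31.6  46.3] [4.43e+02 2.00e-01 7.39e+01]
top top 90 [416.58506809 -27.67819031] [438.46919304  -5.52617742] ((427.2597351074219, -16.646440505981445), 11.495604515075684) [427.12138383 -16.83245527  77.03201911]
```

Emit:
servo_tool(moves="0.010 -0.035 0 0 0 1; 0.027 -0.090 0 0 0 2; 0.044 -0.150 0 0 0 3; 0.061 -0.210 0 0 0 4; 0.078 -0.270 0 0 0 5; 0.096 -0.330 0 0 0 5; 0.113 -0.390 0 0 0 5; 0.130 -0.445 0 0 0 5", hand=0)

```text
t: 1.1
ee_pos: [383.6, 124.3, 241.7]
orientation: [-1.555, 0.259, -0.259]
ft_force: [0.8, 0.9, 0.5]
width: 87.8
```

Emit:
servo_tool(moves="0.014 -0.045 0 0 0 0; 0.028 -0.090 0 0 0 0; 0.038 -0.125 -0.020 0 0 0; 0.042 -0.141 -0.050 0 0 0; 0.042 -0.141 -0.090 0 0 0; 0.042 -0.141 -0.110 0 0 0; 0.042 -0.141 -0.115 0 0 0; 0.042 -0.141 -0.115 0 0 0")

```text
t: 2.1
ee_pos: [425.6, -14.7, 126.8]
orientation: [-1.555, 0.26, -0.259]
ft_force: [0.4, 0.1, -0.3]
width: 87.6
```

Run:
```python
from h import *
o=ctrl.get_obs(); M=R.from_rotvec(o['orientation']).as_matrix(); z=M[:,2]; print('jaw yaw',np.degrees(np.arctan2(z[1],z[0])),M[:,1].round(3),o['ee_pos'],o['ft_force'],o['t'],o['qpos'].round(2))
for n in('scene','top'):
    im=ctrl.get_image(n); save(im,n+'1')
a=cv2.imread('pics/scene1.png')[120:350,220:480]; b=cv2.imread('pics/top1.png')[130:290,240:460]
cv2.imwrite('pics/c1.png',np.hstack([cv2.resize(a,(400,354)),cv2.resize(b,(400,291)).copy() if 0 else cv2.copyMakeBorder(cv2.resize(b,(400,291)),0,63,0,0,0)]))
```

```text
jaw yaw 71.06833425584776 [-0.  0. -1.] [425.62238244 -14.70839258 126.80042167] [ 0.39916513  0.10906128 -0.31396077] 2.1 [-0.06  0.33  2.14  0.    0.67 -1.3 ]
```

View pics/c1.png

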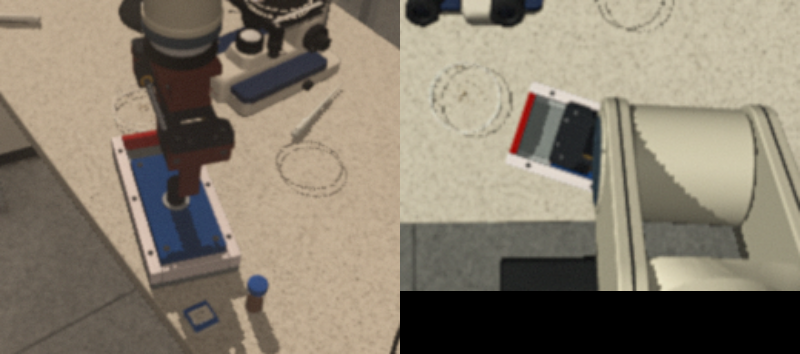

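The scene view shows the open gripper above the knob, which is at about (177,195) in the crop, with the jaw line along the channel. The top view is mostly blocked by the arm. Next I go down to 3 mm above the washer and half-close the jaws around the knob.

Emit:
servo_tool(moves="0 -0.002 -0.020 0 0 0; 0 -0.002 -0.040 0 0 0; 0 -0.002 -0.052 0 0 0; 0 -0.002 -0.058 0 0 0; 0 -0.002 -0.058 0 0 0")

```text
t: 2.82
ee_pos: [425.7, -16.7, 68.8]
orientation: [-1.555, 0.259, -0.259]
ft_force: [0.4, 0.8, 0.5]
width: 88.0
```

Emit:
servo_tool(moves="0 0 0 0 0 0; 0 0 0 0 0 0; 0 0 0 0 0 0; 0 0 0 0 0 0", hand=150)

```text
t: 3.32
ee_pos: [425.6, -16.8, 68.8]
orientation: [-1.555, 0.259, -0.26]
ft_force: [-0.1, 0.7, 0.3]
width: 51.5
```

Run:
```python
from h import *
im=ctrl.get_image('scene'); save(im,'scene2'); P,o=press(im)
q=P[o['plate']]; print(len(q),np.median(q[:,2]))
a=cv2.imread('pics/scene2.png')[170:320,260:420]
cv2.imwrite('pics/c2.png',cv2.resize(a,None,fx=4,fy=4,interpolation=cv2.INTER_CUBIC))
```

```text
563 42.12201670074057
```

View pics/c2.png

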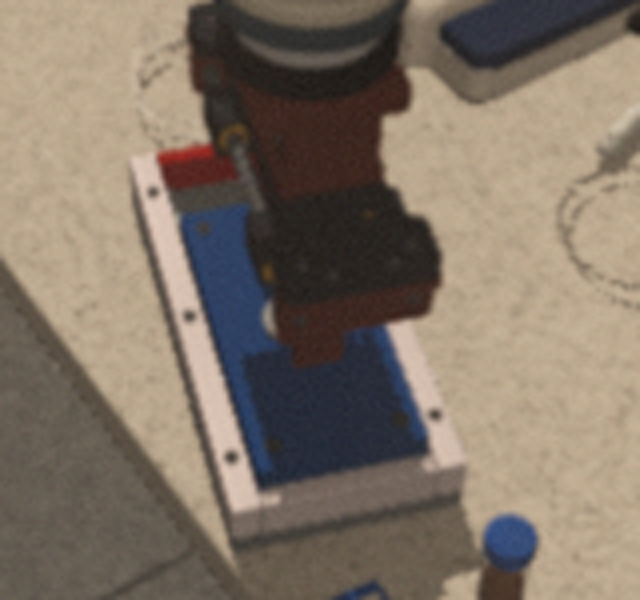

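The near finger stands in front of the knob, at about (320,350) in the crop, and the plate top still reads 42 mm. The jaws are still closing.

Emit:
servo_tool(moves="0 0 0 0 0 0; 0 0 0 0 0 0; 0 0 0 0 0 0", hand=158)

```text
t: 3.75
ee_pos: [425.5, -16.8, 68.7]
orientation: [-1.555, 0.259, -0.259]
ft_force: [0.4, -0.4, -0.7]
width: 33.3
```

Emit:
servo_tool(moves="0.0007 0.0019 0 0 0 0; 0.0013 0.0038 0 0 0 0; 0.002 0.0057 0 0 0 0; 0.0026 0.0076 0 0 0 0; 0.0033 0.0095 0 0 0 0; 0.0039 0.0113 0 0 0 0; 0.0046 0.0132 0 0 0 0; 0.0052 0.0151 0 0 0 0")

```text
t: 4.75
ee_pos: [430.8, -1.5, 68.7]
orientation: [-1.555, 0.259, -0.259]
ft_force: [-1.0, -3.2, 0.3]
width: 33.3
```

```bash
cat >> h.py <<'E'
def chk(tag):
    im=ctrl.get_image('scene'); save(im,tag); P,o=press(im); q=P[o['plate']]; ob=ctrl.get_obs()
    u=np.array([np.cos(np.radians(71)),np.sin(np.radians(71))])
    px=im['pixels'].astype(int); s=q[:,:2]@u
    print(tag,'n',len(q),'plate top z',np.median(q[:,2]).round(1),'z red end',np.median(q[s>np.percentile(s,80),2]).round(1),'near',np.median(q[s<np.percentile(s,20),2]).round(1),
      'near/far edge s',np.percentile(s,[0.5,99.5]).round(1),'tcp s',round(float(ob['ee_pos'][:2]@u),1),'Fu',round(float(ob['ft_force'][:2]@u),2),'Fz',round(float(ob['ft_force'][2]),2),ob['ee_pos'].round(1),'w',round(float(ob['width']),1),'t',ob['t'])
    a=cv2.imread(f'pics/{tag}.png')[170:320,260:420]
    cv2.imwrite(f'pics/{tag}z.png',cv2.resize(a,None,fx=4,fy=4,interpolation=cv2.INTER_CUBIC))
E
python3 -c "
from h import *
im=dict(np.load('scene0.npz'));P,o=press(im);q=P[o['plate']];s=q[:,:2]@np.array([np.cos(np.radians(71)),np.sin(np.radians(71))]);print('start',np.percentile(s,[.5,99.5]))
chk('s3')"
```

```text
start [ 44.26379882 200.20404701]
s3 n 517 plate top z 42.2 z red end 42.2 near 42.3 near/far edge s [ 56.2 210.4] tcp s 139.0 Fu -1.22 Fz 0.46 [430.9  -1.4  68.7] w 33.4 t 4.8
```

Emit:
servo_tool(moves="0.0007 0.0019 0 0 0 0; 0.0013 0.0038 0 0 0 0; 0.002 0.0057 0 0 0 0; 0.0023 0.0066 0 0 0 0; 0.0026 0.0076 0 0 0 0")

```text
t: 5.42
ee_pos: [433.5, 6.0, 68.7]
orientation: [-1.555, 0.259, -0.259]
ft_force: [-0.9, -2.7, -0.6]
width: 33.3
```

```bash
python3 -c "
from h import *
chk('s4')"
```

```text
s4 n 511 plate top z 42.2 z red end 42.2 near 42.1 near/far edge s [ 64.  217.9] tcp s 146.9 Fu -1.34 Fz 0.28 [433.5   6.1  68.7] w 33.8 t 5.475
```

Emit:
servo_tool(moves="0.0003 0.0009 0 0 0 0; 0.0007 0.0019 0 0 0 0; 0.0010 0.0028 0 0 0 0; 0.0013 0.0038 0 0 0 0")

```text
t: 5.98
ee_pos: [434.7, 9.8, 68.7]
orientation: [-1.555, 0.259, -0.259]
ft_force: [-1.2, -2.2, -0.2]
width: 33.5
```

```bash
python3 -c "
from h import *
chk('s5')"
```

```text
s5 n 498 plate top z 42.1 z red end 42.2 near 41.9 near/far edge s [ 67.2 220.7] tcp s 150.9 Fu -2.57 Fz -0.02 [434.8   9.9  68.7] w 33.3 t 6.025
```

Emit:
servo_tool(moves="0.0003 0.0009 0 0 0 0; 0.0007 0.0019 0 0 0 0; 0.0010 0.0028 0 0 0 0")

```text
t: 6.4
ee_pos: [435.7, 12.6, 68.7]
orientation: [-1.555, 0.259, -0.259]
ft_force: [0.2, -2.5, 0.7]
width: 33.2
```

```bash
python3 -c "
from h import *
chk('s6')"
```

```text
s6 n 497 plate top z 42.1 z red end 42.4 near 41.9 near/far edge s [ 70.4 224. ] tcp s 153.9 Fu -1.69 Fz 0.29 [435.7  12.7  68.7] w 33.4 t 6.45
```

Emit:
servo_tool(moves="0.0003 0.0009 0 0 0 0; 0.0007 0.0019 0 0 0 0; 0.0010 0.0028 0 0 0 0")

```text
t: 6.82
ee_pos: [436.7, 15.4, 68.7]
orientation: [-1.555, 0.259, -0.259]
ft_force: [-0.9, -2.6, 0.4]
width: 34.0
```

```bash
python3 -c "
from h import *
chk('s7')"
```

```text
s7 n 490 plate top z 42.2 z red end 42.2 near 42.2 near/far edge s [ 74.  227.9] tcp s 156.8 Fu -2.17 Fz 0.1 [436.7  15.5  68.7] w 33.2 t 6.875
```

Still on top (42.2 mm), at about x = +8. I carry on.

Emit:
servo_tool(moves="0.0003 0.0009 0 0 0 0; 0.0007 0.0019 0 0 0 0; 0.0010 0.0028 0 0 0 0")

```text
t: 7.25
ee_pos: [437.7, 18.2, 68.7]
orientation: [-1.555, 0.259, -0.259]
ft_force: [-1.0, -1.9, -1.2]
width: 33.2
```

```bash
python3 -c "
from h import *
chk('s8')"
```

```text
s8 n 485 plate top z 42.0 z red end 41.9 near 42.0 near/far edge s [ 76.2 230.6] tcp s 159.8 Fu -1.33 Fz -1.31 [437.7  18.3  68.6] w 33.4 t 7.3
```

Emit:
servo_tool(moves="0.0003 0.0009 0 0 0 0; 0.0007 0.0019 0 0 0 0; 0.0007 0.0019 0 0 0 0")

```text
t: 7.68
ee_pos: [438.7, 20.2, 68.8]
orientation: [-1.555, 0.259, -0.26]
ft_force: [-0.6, -1.1, -0.5]
width: 33.5
```

```bash
python3 -c "
from h import *
chk('s9')"
```

```text
s9 n 518 plate top z 35.2 z red end 35.2 near 35.2 near/far edge s [ 78.9 233.3] tcp s 161.9 Fu 0.37 Fz -0.53 [438.7  20.2  68.8] w 33.1 t 7.725
```

The plate top dropped from 42.0 to 35.2 mm and is level, so it's seated at about x = +13 mm. Now I centre the jaws back on the knob, lower them and grip.

Emit:
servo_tool(moves="-0.0008 -0.0022 0 0 0 0; -0.0015 -0.0044 0 0 0 0; -0.0015 -0.0044 -0.004 0 0 0; -0.0015 -0.0044 -0.008 0 0 0; -0.0015 -0.0044 -0.0095 0 0 0; -0.0015 -0.0044 -0.0095 0 0 0")

```text
t: 8.48
ee_pos: [436.7, 15.7, 59.0]
orientation: [-1.555, 0.26, -0.259]
ft_force: [0.6, 0.5, 0.3]
width: 33.3
```

Emit:
servo_tool(moves="0 0 0 0 0 0; 0 0 0 0 0 0; 0 0 0 0 0 0; 0 0 0 0 0 0; 0 0 0 0 0 0; 0 0 0 0 0 0", hand=255)

```text
t: 9.22
ee_pos: [436.9, 15.7, 59.2]
orientation: [-1.555, 0.259, -0.26]
ft_force: [-0.3, 2.2, 0.5]
width: 23.6
```

```bash
python3 -c "
from h import *
chk('s10')"
```

```text
s10 n 475 plate top z 35.3 z red end 35.2 near 35.3 near/far edge s [ 79.5 233.5] tcp s 157.1 Fu 1.57 Fz -0.31 [437.   15.7  59.2] w 23.3 t 9.275
```

View pics/s10z.png

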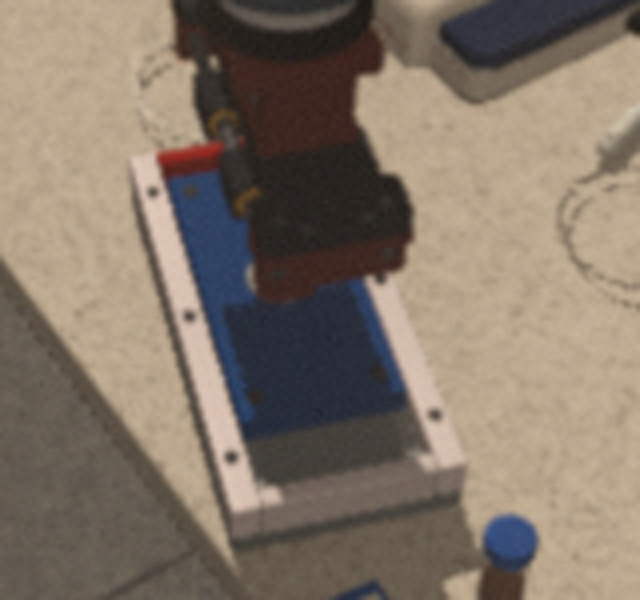

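The plate is below the wall tops and near the red end, and the fingers hold the knob (width 23.6 mm, about its 24 mm diameter). Now I press down.

Emit:
servo_tool(moves="0 0 -0.001 0 0 0; 0 0 -0.002 0 0 0; 0 0 -0.003 0 0 0; 0 0 -0.004 0 0 0; 0 0 -0.0045 0 0 0; 0 0 -0.0045 0 0 0")

```text
t: 10.02
ee_pos: [437.0, 15.7, 55.2]
orientation: [-1.555, 0.259, -0.26]
ft_force: [-2.0, 1.0, 11.2]
width: 23.7
```

```bash
python3 -c "
from h import *
chk('s11')"
```

```text
s11 n 468 plate top z 31.2 z red end 31.1 near 31.0 near/far edge s [ 78.1 232.8] tcp s 157.1 Fu 2.02 Fz 12.3 [436.9  15.7  55.2] w 23.8 t 10.075
```

Emit:
servo_tool(moves="0 0 -0.0005 0 0 0; 0 0 -0.001 0 0 0; 0 0 -0.001 0 0 0; 0 0 -0.001 0 0 0")

```text
t: 10.58
ee_pos: [437.0, 15.7, 55.1]
orientation: [-1.555, 0.259, -0.26]
ft_force: [-5.1, 1.8, 29.2]
width: 23.2
```

```bash
python3 -c "
from h import *
chk('s12')"
```

```text
s12 n 468 plate top z 31.1 z red end 30.8 near 31.0 near/far edge s [ 79.1 232.6] tcp s 157.1 Fu 0.4 Fz 29.89 [437.   15.7  55.1] w 23.0 t 10.625
```

It's bottomed out: 1 mm more command moved the TCP only 0.1 mm and raised the force to about 29 N. I ease it to about 20 N and check that it holds.

Emit:
servo_tool(moves="0 0 0.0005 0 0 0; 0 0 0.0005 0 0 0; 0 0 0.0005 0 0 0; 0 0 0.0005 0 0 0; 0 0 0.0005 0 0 0; 0 0 0.0005 0 0 0; 0 0 0.0005 0 0 0; 0 0 0.0005 0 0 0")

```text
t: 11.62
ee_pos: [437.0, 15.7, 55.1]
orientation: [-1.555, 0.259, -0.26]
ft_force: [-4.8, 2.1, 20.6]
width: 23.3
```

Run:
```python
from h import *
chk('s13')
for n in ('scene','top'):
    im=ctrl.get_image(n); save(im,'fin'+n); a=dict(np.load(n+'0.npz'))['pixels']
    d=np.abs(im['pixels'].astype(int)-a.astype(int)).max(2)
    if n=='scene': print('box',d[318:335,338:362].mean(),'vial',d[298:325,378:398].mean(),'dish top',d[178:200,292:335].mean(),'bench ref',d[340:380,400:440].mean())
    else: print('box',d[230:248,410:430].mean(),'vial',d[206:220,420:438].mean(),'dish',d[165:206,257:295].mean(),'ref',d[220:240,230:260].mean())
a=cv2.imread('pics/finscene.png'); cv2.imwrite('pics/finz.png',cv2.resize(a[170:345,260:420],None,fx=3.4,fy=3.4,interpolation=cv2.INTER_CUBIC))
```

```text
s13 n 464 plate top z 31.3 z red end 31.1 near 31.4 near/far edge s [ 79.2 232.5] tcp s 157.1 Fu 0.44 Fz 20.63 [437.   15.7  55.1] w 23.5 t 11.675
box 52.404411764705884 vial 3.587037037037037 dish top 83.58985200845666 bench ref 3.74125
box 56.81111111111111 vial 8.603174603174603 dish 7.2496790757381255 ref 7.1866666666666665
```

View pics/finz.png

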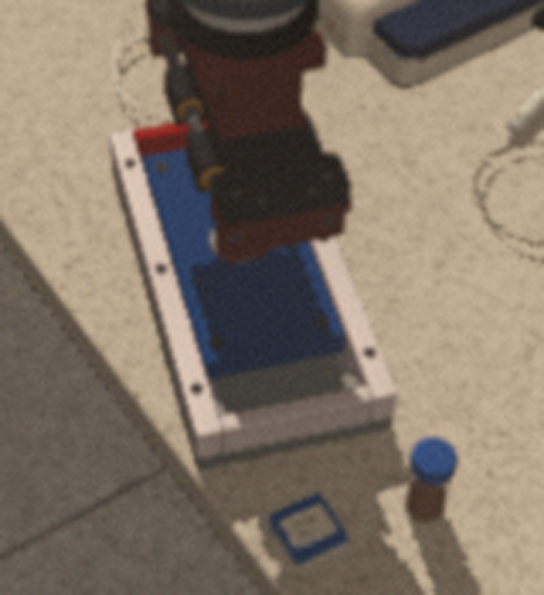

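The plate is low and level in the channel. The box and vial are in place; the box's pixels changed only because the arm's shadow falls on it. I hand the job in while still holding the plate down.

```bash
python3 -c "
from h import *
print(ctrl.close_job())"
```

```text
the job is handed in; nothing more can be done
None
```

The plate is seated on its pins and pressed fully down, and I handed the job in at about 11.8 s while still gripping the knob and pushing.

- **Slide:** With the jaws loosely round the knob, I pushed the plate about 34 mm towards the red end without lifting it. Its top then dropped from 42 to 35 mm and stayed level, which puts it on the pins at about x = +13 mm of the base.
- **Press:** I then gripped the knob and pressed. The plate top read about 31.2 mm, against 31 mm expected fully down. One more millimetre of command moved the tool only 0.1 mm and raised the force to 29 N. I eased that to a steady 20.6 N for the finish.
- **Bystanders:** The vial and dish look unchanged in the top view. The box failed the pixel comparison in both views. The scene picture shows it in the same spot under the arm's shadow, so I judged by eye that it had not moved. In the scene view the arm partly hid the dish, so only the top view checks it.

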